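Stroke-test two syringe-pump slides and collar the one that binds

TASK

Test the two motor-driven slides lying on the bench: push each black carriage by its post away from its motor, as far along its rail as it will go. One runs the whole way to the end block, the other jams part-way. Leave both carriages as far out as they go, and reject the jammed one by slipping the large open lock-out collar down over its post until it sits flat on the carriage.

Things in the scene. Friction and masses are not known exactly. Their poses are not given: they have to be found in the camera images.
- post_a (a point): Centre of the foot of the round steel post (14 mm across, 42 mm tall, tip 94 mm above the bench) in the middle of carriage A. The carriage is black, 60 long, 70 wide, its flat top (where this point lies) 52 mm above the bench. Moves with the carriage; x points along the travel, from motor to end block, roughly away from the robot; z up. Fingers fit beside the post above the carriage.
- slide_a (a joint): Travel of carriage A in m: 0 at the motor (post then 41 mm ahead of the motor's front plate), growing towards the end block; starts at 0 to 0.02. A sound slide reaches 0.130, all but touching the end block; the jammed one stops dead more than 40 mm short of that and at least 40 mm past its start. Takes about 3 N to move, stays where it is left.
- post_b (a point): The same point on slide B. The slides look alike and lie side by side, in either order, each at its own small angle. Each is fixed to the bench: aluminium base 300 x 80 x 12 mm, black motor 56 mm square (top 70 mm above the bench) at the end nearer the robot, aluminium end block (top 46 mm above the bench) at the far end.
- slide_b (a joint): Travel of carriage B in m, with the same meaning as slide_a. The jamming slide may lie on the left or on the right; it can be told only by trying.
- collar: Lock-out collar: plain aluminium ring lying flat on the bench beside the slides, 50 mm outside, open hole 32 mm, 20 mm high, 60 g, loose. Origin: centre of its underside; z is its axis. Not to be used: a solid aluminium disc of the same 50 mm, without a hole, and a smaller ring, 34 mm across, whose 10 mm hole is too small for the post.
Things that resemble listed ones, but are neither listed nor needed, are in the scene too. What is shaped like the collar but orange is not meant.

How it is judged:
On the way, in this order (a step that is already met when the one before it is completed fails the run):
1. one of the two carriages has been pushed well out along its rail (past 58 mm) (value of joint any of slide_a, slide_b above 0.058 m), for 0.1 s.
2. both have been pushed as far as they will go: one to the end block (within 12 mm), the other into its jam (((value of joint slide_a above 0.118 m and value of joint slide_b above 0.058 m) or (value of joint slide_b above 0.118 m and value of joint slide_a above 0.058 m))), for 0.1 s.
At the end, for the whole second after the job is handed in: The sound carriage stands within 15 mm of the far end of its travel, the jammed one is out where it jams (past 55 mm), and the collar is at rest around the post of the jammed one, flat on its carriage (underside centre within 15 mm of the post's foot, tilted less than 10 degrees) (((value of joint slide_a above 0.115 m and value of joint slide_b above 0.055 m and distance between collar and post_b below 0.015 m) or (value of joint slide_b above 0.115 m and value of joint slide_a above 0.055 m and distance between collar and post_a below 0.015 m)) and angle between collar's own z axis and vertical below 0.17 rad and linear speed of collar below 0.02 m/s); the robot touches nothing.
It also fails if it takes over 56 s, if anything falls off the work surface, if the arm or the gripper's body presses on something with over 40 N, if the wrist force passes 120 N, or if a joint passes its speed limit or range.

ROBOT

A 6-joint arm with a two-finger parallel gripper is mounted at the origin on the work surface. World frame = base frame: x ahead of the robot, y to its left, z up, the work surface at z = 0. Lengths are in m, angles in rad, forces in N, time in s.
With the tool pointing down it reaches from about 0.3 to 0.875 m from the base axis. Payload 6.4 kg.
Tool frame: the origin (TCP) lies between the finger pads; the fingertips stand 25 mm ahead of it and the grasp point (between the pads) lies 6 mm ahead of it; y points along the fingers, x is the direction in which the jaws open and shut, and the axes are right-handed (so a half turn about y gives the same grasp; the last joint's range is limited). The gripper opens to 85 mm and grips with 20 to 120 N. Pads are 22 mm wide; open, the fingers measure 114 mm over their backs; the gripper's body (76 mm by 85 mm) begins 54 mm behind the grasp point. The pads swing forward as they close: fully open they stand 13 mm farther back than shut.
Start: joints at [1.121, 0.181, 1.607, -0, 1.354, -0.206], TCP at [0.139, 0.558, 0.256] pointing down, gripper open.
Joint ranges: [-2.99, 2.99], [-0.89, 2.07], [0.3, 2.58], [-1.14, 4.28], [0, 2.63], [-3.12, 3.12]. Speed limits (rad/s): [2.57, 2.57, 3.01, 3.14, 3.14, 3.14].

INTERFACE

Orientations are given as a unit quaternion [w, x, y, z].
In Python, from bench import ctrl, vision, ticket, find_in, regions_of, pinpoint gives the robot as it stands.
- The arm moves only by the tool apply_moves, never from a script. Its argument "increments" is a list of rows, each an object of numbers: "x", "y", "z": the shift along the tool's x, y, z in cm; "ax", "ay", "az": the turn, a rotation vector about the tool's x, y, z in rad; "grip": the closure, from 0 (fully open) to 1 (shut). A call has 1 to 12 rows; each row is the pose to reach, as a shift and turn from the pose measured when the call began, along the tool's axes at that moment; what a row does not reach only later rows make up. A row lasts 1/8 s, in which the tool goes at most 62.5 mm and 10.7 degrees, less where a joint would pass 70% of its speed; a pose out of reach is approached as far as the arm can. A call with a gripper value outside its range is refused whole. The fingers move at their own pace and stop on an object; the grip force is fixed at half the most. Time passes only in rows, so rows that repeat a pose let the fingers close. It gives the time, the measured TCP pose, the force and the opening at its end, in the units of the state.
- ctrl.get_obs(): the state, without advancing time (a new reading comes with each control period).
- vision.camera(name): name is "scene" or "top"; returns the picture (480x640x3 uint8, red, green, blue); there is no depth.
- vision.camera_params(name): a dict with "intrinsics" (3x3 intrinsics, pixels), "R" (3x3) and "t" (3): a world point X has camera coordinates R X + t. Camera axes: x right, y down, z forward; pixel columns grow to the right and rows downward; lengths in m; the calibration is good to about 2 mm. A picture is of the moment at which its call begins. camera_params takes no time and is no camera call.
- ticket.hand_in(): hands the job in, once; it reports no verdict.
Trained networks look in the newest picture that a camera, given by its name, has taken for a name from the list of things; names that differ only in an ending like _2 or _b are one class to them, and where a whole thing is asked for, a point or a joint stands for the part that bears it (a point fixed in the world has none). Each returns a list of dicts, best first, with "p" (0 to 1); they miss things now and then, are a little off and sometimes report something else, mostly with a low value. They report only what shows in the picture. A call takes as long as a camera call. They do not tell look-alikes from the thing itself.
- find_in(camera, query): "rect" ([centre column, centre row, width, height] in pixels, round what is visible of it).
- regions_of(camera, query): "mask" (480x640 bool, what is visible of it) and "rect" ([centre column, centre row, width, height] in pixels, round what is visible of it).
- pinpoint(camera, query): "xy" ([column, row] in pixels: a listed point, or the origin of a listed thing).
The state is a dict: "time_s": time; "q": joint angles; "dq": joint speeds; "joint_efforts": joint torques, N m; "eef_pos": TCP position; "eef_rot": TCP orientation; "wrist_force": force on the tool from outside, world axes, zero at the start; "torque": the same for the moment, N m; "opening": opening from 0.0 (shut) to 1.0 (fully open).
Only numpy, scipy, OpenCV 4.12 (cv2) and the standard library are available. Lean on these libraries where they do the work, as an engineer would, in place of code of your own. Each camera call takes 0.05 s, during which the arm holds its last target.

## Working session

There is one attempt and no reset: what is moved stays moved. The work goes in short steps, Python scripts to look and compute and a tool call to move; the robot and the scene stay as the last step left them, time stands still between calls to the robot, and variables do not carry over. Pictures are saved under pics/ and viewed, and the job is handed in when it is done.

Besides the shell and the picture viewer there is one more tool, called after ">>>" as name([rows], argument=value, ...), one row to a line, values as JSON. apply_moves: Moves the arm, as the interface text tells. Its arguments: {"type":"object","properties":{"increments":{"type":"array","items":{"type":"object","properties":{"x":{"type":"number"},"y":{"type":"number"},"z":{"type":"number"},"ax":{"type":"number"},"ay":{"type":"number"},"az":{"type":"number"},"grip":{"type":"number"}}}}},"required":["increments"]}

```bash
mkdir -p pics; ls
cat > h.py <<'E'
import numpy as np, cv2
from bench import ctrl, vision, ticket, find_in, regions_of, pinpoint
def ray(cam,px):
    p=vision.camera_params(cam);K=np.array(p["intrinsics"]);R=np.array(p["R"]);t=np.array(p["t"]).ravel()
    d=R.T@np.linalg.solve(K,np.array([px[0],px[1],1.0]));return -R.T@t,d
def at_z(cam,px,z):
    c,d=ray(cam,px);return c+d*(z-c[2])/d[2]
def proj(cam,X):
    p=vision.camera_params(cam);x=np.array(p["R"])@np.array(X)+np.array(p["t"]).ravel();u=np.array(p["intrinsics"])@x;return u[:2]/u[2]
def save(cam,name):
    im=vision.camera(cam);cv2.imwrite(f"pics/{name}.png",im[:,:,::-1]);return im
E
python3 - <<'E'
from h import *
save("scene","s0");save("top","t0")
for c in("scene","top"):
    print(c,ray(c,(320,240)))
    for q,z in(("post_a",.052),("collar",0)):
        for d in pinpoint(c,q): print(q,np.round(d["xy"],1),round(d["p"],2),at_z(c,d["xy"],z).round(4))
print(ctrl.get_obs())
E
```

```text
pics
scene (array([ 1.06956278, -0.08765369,  0.77189274]), array([-0.63397476,  0.07238493, -0.77040835]))
post_a [388.6 249.3] 0.76 [0.5029 0.0828 0.052 ]
post_a [249.3 272.9] 0.66 [ 0.5325 -0.1296  0.052 ]
collar [168.5 253.7] 0.77 [ 0.4457 -0.2627  0.    ]
collar [169.8 300.7] 0.68 [ 0.5377 -0.254   0.    ]
top (array([ 0.37625587, -0.04168284,  0.96206975]), array([ 0.13920432,  0.00404825, -0.99028081]))
post_a [375.  225.7] 0.64 [ 0.5285 -0.1391  0.052 ]
post_a [252.  236.7] 0.6 [0.5128 0.0863 0.052 ]
collar [434.1 222. ] 0.79 [ 0.5421 -0.259   0.    ]
collar [437.1 269.5] 0.75 [ 0.4501 -0.2601  0.    ]
{'time_s': 0.3, 'q': array([ 1.12069862e+00,  1.81082075e-01,  1.60731511e+00,  1.89925894e-05,
        1.35381899e+00, -2.06310910e-01]), 'dq': array([-0.0012864 , -0.00083755, -0.00172238, -0.00054789,  0.00026971,
       -0.00044484]), 'joint_efforts': array([ 9.70822475e-05, -4.44329417e+01, -3.51065290e+01, -1.73367334e-04,
        5.44992698e-03,  2.67155531e-05]), 'eef_pos': array([0.13870712, 0.55785778, 0.25597725]), 'eef_rot': array([-0.55699542,  0.55717828,  0.43529235, -0.43569375]), 'wrist_force': array([ 0.41356696, -0.49742477, -0.28919025]), 'torque': array([ 0.00680845,  0.01146015, -0.00021781]), 'opening': 0.9992443738520436}
```

View pics/s0.png

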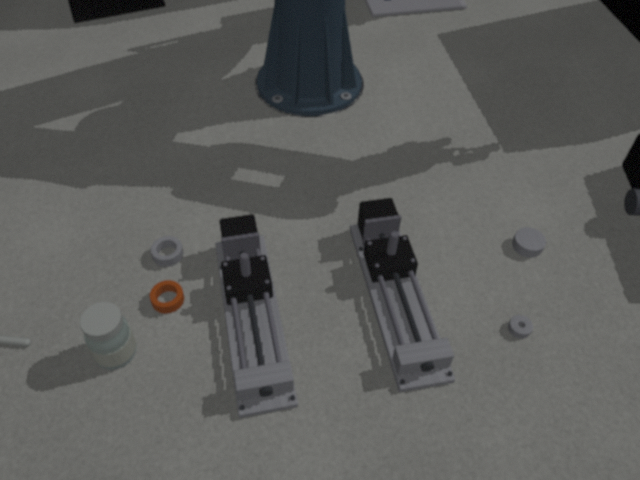

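View pics/t0.png

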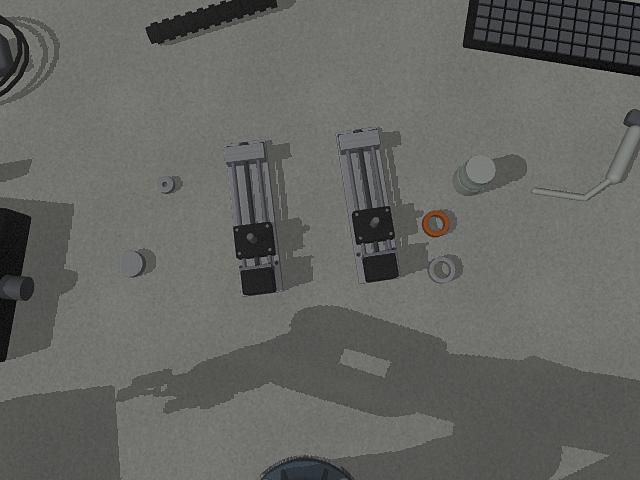

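The collar is the grey ring, at about (168,250) in the scene picture and (441,269) in the top one. The orange ring next to it, at (435,223), is not meant. The posts are at (252,237) and (375,223) in the top picture. I'll zoom in for accurate axes.

Run:
```python
from h import *
im=cv2.imread("pics/t0.png")
c=im[120:300,215:465];cv2.imwrite("pics/t0z.png",cv2.resize(c,None,fx=3.2,fy=3.2,interpolation=cv2.INTER_CUBIC))
from scipy.spatial.transform import Rotation as Ro
q=ctrl.get_obs()["eef_rot"];print(Ro.from_quat(np.roll(q,-1)).as_matrix().round(3))
# two-view triangulation of pinpoints
def tri(p1,p2):
    c1,d1=ray("scene",p1);c2,d2=ray("top",p2);d1/=np.linalg.norm(d1);d2/=np.linalg.norm(d2)
    s=np.linalg.lstsq(np.c_[d1,-d2],c2-c1,rcond=None)[0];a=c1+s[0]*d1;b=c2+s[1]*d2;return (a+b)/2,np.linalg.norm(a-b)
print(tri((388.6,249.3),(252,236.7)),tri((249.3,272.9),(375,225.7)),tri((168.5,253.7),(437.1,269.5)))
for c_ in ("top","scene"):
    for d in regions_of(c_,"post_a"):
        if d["p"]<.3: continue
        m=d["mask"].astype(np.uint8);cn=max(cv2.findContours(m,0,2)[0],key=cv2.contourArea)
        r=cv2.minAreaRect(cn);print(c_,"carr",round(d["p"],2),np.round(r[0],1),np.round(r[1],1),round(r[2],1))
        if c_=="top":
            b=cv2.boxPoints(r);W=np.array([at_z("top",x,.052) for x in b]);print(W.mean(0).round(4),(W[1]-W[0]).round(4),(W[2]-W[1]).round(4))
    for d in regions_of(c_,"collar"):
        m=d["mask"].astype(np.uint8);cn=max(cv2.findContours(m,0,2)[0],key=cv2.contourArea);e=cv2.minEnclosingCircle(cn)
        print(c_,"collar",round(d["p"],2),e,at_z(c_,e[0],.015).round(4))
```

```text
[[ 0.241 -0.    -0.97 ]
 [ 0.97  -0.001  0.241]
 [-0.001 -1.     0.   ]]
(array([0.51099422, 0.08263103, 0.06229794]), np.float64(0.004411364385228036)) (array([ 0.52930715, -0.13462789,  0.04852745]), np.float64(0.009603220749127716)) (array([ 0.44975046, -0.26033126,  0.00476922]), np.float64(0.002533014855858298))
top carr 0.98 [372.7 225. ] [34.1 41.3] 81.9
[ 0.5301 -0.1349  0.052 ] [ 0.0093 -0.0754  0.    ] [-0.0628 -0.0064  0.    ]
top carr 0.69 [254.  240.3] [33.7 40.2] 80.8
[0.5062 0.0827 0.052 ] [ 0.0104 -0.0729  0.    ] [-0.0616 -0.0094  0.    ]
top collar 0.69 ((435.131591796875, 223.34210205078125), 13.933297157287598) [ 0.5369 -0.2574  0.015 ]
top collar 0.68 ((441.0592041015625, 269.27630615234375), 14.320713996887207) [ 0.4492 -0.2641  0.015 ]
scene carr 0.97 [246.4 276.9] [50.1 48.8] 80.5
scene carr 0.8 [390.  257.7] [46.5 49.5] 72.3
scene collar 0.89 ((166.60447692871094, 296.65484619140625), 17.71433448791504) [ 0.5403 -0.2561  0.015 ]
scene collar 0.73 ((167.2142791748047, 251.73809814453125), 16.639707565307617) [ 0.4536 -0.2616  0.015 ]
```

View pics/t0z.png

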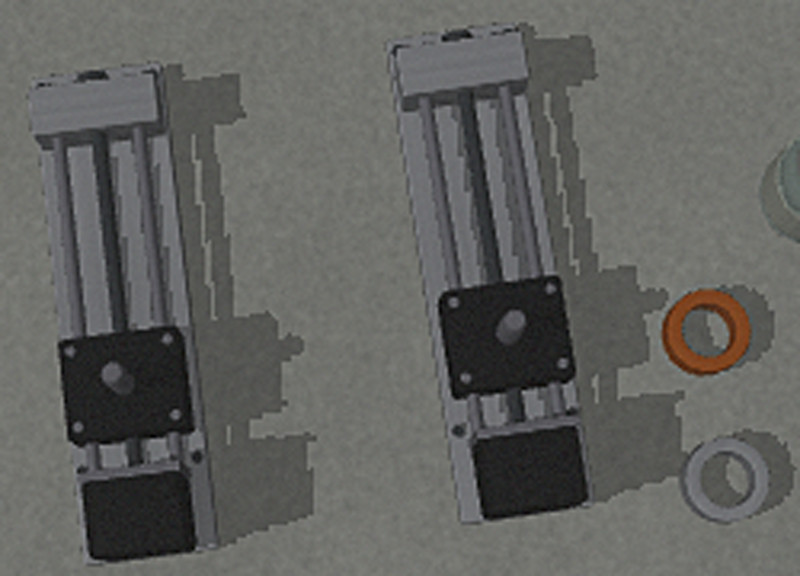

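Run:
```python
from h import *
f=lambda x,y,z:at_z("top",(215+x/3.2-.35,120+y/3.2-.35),z)
for n,L in {"left":[(84,483,.07),(189,472,.07),(34,107,.046),(157,96,.046),(113,372,.094),(60,342,.052),(180,327,.052),(193,428,.052),(70,444,.052)],
 "right":[(475,435,.07),(580,427,.07),(398,67,.046),(522,56,.046),(515,320,.094),(440,290,.052),(560,277,.052),(575,384,.052),(450,398,.052)]}.items():
    P=np.array([f(*l) for l in L])
    m=(P[0]+P[1])/2;e=(P[2]+P[3])/2
    print(n,"motorF",m.round(4),"block",e.round(4),"ang",np.arctan2(*(e-m)[[1,0]]),"w",np.linalg.norm(P[1]-P[0]),np.linalg.norm(P[3]-P[2]),"tip",P[4].round(4),"car",P[5:].mean(0).round(4))
```

```text
left motorF [0.4521 0.0744 0.07  ] block [0.6766 0.1011 0.046 ] ang 0.11845380013858901 w 0.058629839101972434 0.07274801317036143 tip [0.508  0.0839 0.094 ] car [0.5067 0.0827 0.052 ]
right motorF [ 0.4737 -0.1434  0.07  ] block [ 0.6962 -0.1141  0.046 ] ang 0.130887461442975 w 0.05854526134478607 0.07338921433675684 tip [ 0.5322 -0.136   0.094 ] car [ 0.53   -0.1352  0.052 ]
```

>>> apply_moves([
  {"x": -4,"z": -5,"y": 1,"ay": -0.05,"grip": 1},
  {"x": -8,"z": -9,"y": 2,"ay": -0.1,"grip": 1},
  {"x": -12,"z": -14,"y": 3,"ay": -0.15,"grip": 1},
  {"x": -16,"z": -18.5,"y": 4,"ay": -0.2,"grip": 1},
  {"x": -20,"z": -23,"y": 5,"ay": -0.25,"grip": 1},
  {"x": -24,"z": -28,"y": 6,"ay": -0.3,"grip": 1},
  {"x": -28,"z": -32.5,"y": 7,"ay": -0.35,"grip": 1},
  {"x": -32,"z": -37.5,"y": 8,"ay": -0.369,"grip": 1},
  {"x": -36,"z": -42,"y": 8,"ay": -0.369,"grip": 1},
  {"x": -38.2,"z": -44.5,"y": 8,"ay": -0.369,"grip": 1},
  {"x": -38.2,"z": -44.5,"y": 8,"ay": -0.369,"grip": 1},
  {"x": -38.2,"z": -44.5,"y": 8,"ay": -0.369,"grip": 1},
])

```text
invalid input
```

```bash
cat > st.py <<'E'
from h import *
from scipy.spatial.transform import Rotation as Ro
import sys
def st():
    o=ctrl.get_obs();M=Ro.from_quat(np.roll(o["eef_rot"],-1)).as_matrix()
    print("t",round(o["time_s"],2),"pos",o["eef_pos"].round(4),"F",o["wrist_force"].round(1),"op",round(o["opening"],3));print(M.round(3));return o["eef_pos"],M
def go(*g):
    p,M=st();print("tool cm",(M.T@(np.array(g)-p)*100).round(2))
if __name__=="__main__":
    a=list(map(float,sys.argv[1:]));go(*a) if a else st()
E
python3 st.py 0.479 0.0795 0.103
python3 - <<'E'
from h import *
save("scene","s1");save("top","t1")
E
```

```text
t 0.5 pos [0.1388 0.558  0.2563] F [0.1 0.5 0.6] op 0.997
[[ 0.241 -0.    -0.97 ]
 [ 0.97  -0.     0.241]
 [-0.    -1.    -0.   ]]
tool cm [-38.22  15.33 -44.56]
```

>>> apply_moves([
  {"x": -4,"y": 1,"z": -5,"ax": 0,"ay": -0.05,"az": 0,"grip": 1},
])

```text
time_s: 0.72
eef_pos: [0.1756, 0.5107, 0.2474]
eef_rot: [0.545, -0.544, -0.452, 0.45]
wrist_force: [0.9, -0.6, 0.6]
opening: 0.817
```

```bash
python3 st.py 0.479 0.0795 0.18
```

```text
t 0.72 pos [0.1756 0.5107 0.2474] F [ 0.9 -0.6  0.6] op 0.817
[[ 0.187  0.001 -0.982]
 [ 0.982  0.003  0.187]
 [ 0.003 -1.    -0.   ]]
tool cm [-36.71   6.65 -37.87]
```

>>> apply_moves([
  {"x": -4,"y": 1,"z": -4.1,"ax": 0,"ay": -0.05,"az": 0,"grip": 1},
  {"x": -8,"y": 2,"z": -8.2,"ax": 0,"ay": -0.1,"az": 0,"grip": 1},
  {"x": -12,"y": 3,"z": -12.4,"ax": 0,"ay": -0.15,"az": 0,"grip": 1},
  {"x": -16,"y": 4,"z": -16.5,"ax": 0,"ay": -0.2,"az": 0,"grip": 1},
  {"x": -20,"y": 5,"z": -20.6,"ax": 0,"ay": -0.25,"az": 0,"grip": 1},
  {"x": -24,"y": 6,"z": -24.7,"ax": 0,"ay": -0.3,"az": 0,"grip": 1},
  {"x": -28,"y": 6.6,"z": -28.9,"ax": 0,"ay": -0.313,"az": 0,"grip": 1},
  {"x": -32,"y": 6.6,"z": -33,"ax": 0,"ay": -0.313,"az": 0,"grip": 1},
  {"x": -36,"y": 6.6,"z": -37.1,"ax": 0,"ay": -0.313,"az": 0,"grip": 1},
  {"x": -36.7,"y": 6.6,"z": -37.9,"ax": 0,"ay": -0.313,"az": 0,"grip": 1},
  {"x": -36.7,"y": 6.6,"z": -37.9,"ax": 0,"ay": -0.313,"az": 0,"grip": 1},
])

```text
time_s: 2.1
eef_pos: [0.4793, 0.0793, 0.1803]
eef_rot: [-0.469, 0.468, 0.531, -0.529]
wrist_force: [-0.9, -0.1, -0.3]
opening: -0.001
```

```bash
python3 st.py 0.479 0.0795 0.103
```

```text
t 2.1 pos [0.4793 0.0793 0.1803] F [-0.9 -0.1 -0.3] op -0.001
[[-0.123  0.    -0.992]
 [ 0.992  0.003 -0.123]
 [ 0.003 -1.    -0.001]]
tool cm [-0.    7.73  0.03]
```

>>> apply_moves([
  {"x": 0,"y": 4,"z": 0,"ax": 0,"ay": 0,"az": 0,"grip": 1},
  {"x": 0,"y": 6.5,"z": 0,"ax": 0,"ay": 0,"az": 0,"grip": 1},
  {"x": 0,"y": 7.7,"z": 0,"ax": 0,"ay": 0,"az": 0,"grip": 1},
  {"x": 0,"y": 7.7,"z": 0,"ax": 0,"ay": 0,"az": 0,"grip": 1},
])

```text
time_s: 2.6
eef_pos: [0.4784, 0.0806, 0.1029]
eef_rot: [-0.469, 0.467, 0.531, -0.53]
wrist_force: [0.2, -0.1, -0.2]
opening: -0.001
```

Run:
```python
from h import *
from st import st
st();im=save("scene","s2")
cv2.imwrite("pics/s2z.png",cv2.resize(im[180:420,200:480,::-1],None,fx=2.5,fy=2.5,interpolation=cv2.INTER_CUBIC))
```

```text
t 2.6 pos [0.4784 0.0806 0.1029] F [ 0.2 -0.1 -0.2] op -0.001
[[-0.125 -0.001 -0.992]
 [ 0.992  0.004 -0.125]
 [ 0.004 -1.     0.001]]
```

View pics/s2z.png

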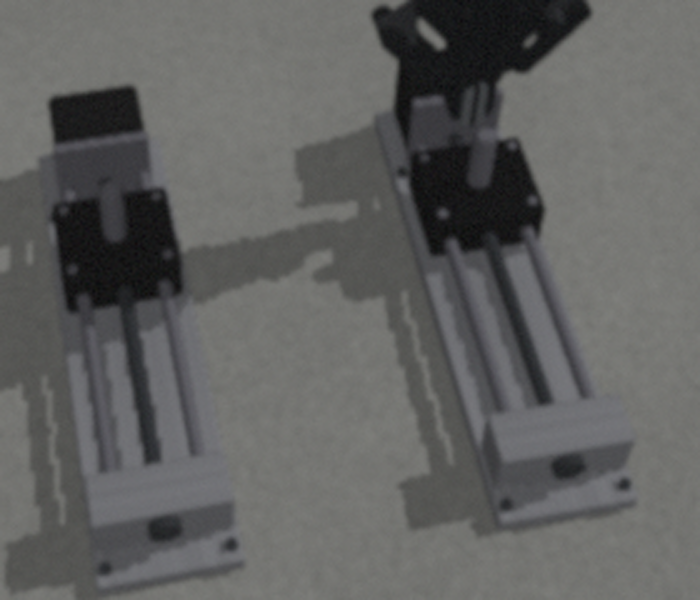

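The fingers stand just behind the left slide's post, at about (480,150) in the zoomed picture, aligned with it. Now the push.

>>> apply_moves([
  {"x": 0,"y": 0,"z": -1,"ax": 0,"ay": 0,"az": 0,"grip": 1},
  {"x": 0,"y": 0,"z": -2,"ax": 0,"ay": 0,"az": 0,"grip": 1},
  {"x": 0,"y": 0,"z": -3,"ax": 0,"ay": 0,"az": 0,"grip": 1},
  {"x": 0,"y": 0,"z": -4,"ax": 0,"ay": 0,"az": 0,"grip": 1},
  {"x": 0,"y": 0,"z": -5,"ax": 0,"ay": 0,"az": 0,"grip": 1},
])

```text
time_s: 3.28
eef_pos: [0.5295, 0.0864, 0.1038]
eef_rot: [-0.469, 0.467, 0.531, -0.529]
wrist_force: [-3.8, -1.2, 2.6]
opening: -0.002
```

>>> apply_moves([
  {"x": 0,"y": 0,"z": -0.5,"ax": 0,"ay": 0,"az": 0,"grip": 1},
  {"x": 0,"y": 0,"z": -1,"ax": 0,"ay": 0,"az": 0,"grip": 1},
])

```text
time_s: 3.52
eef_pos: [0.5398, 0.0876, 0.1037]
eef_rot: [-0.469, 0.467, 0.531, -0.529]
wrist_force: [-3.8, -1.7, 1.9]
opening: 0.001
```

>>> apply_moves([
  {"x": 0,"y": 0,"z": -0.5,"ax": 0,"ay": 0,"az": 0,"grip": 1},
  {"x": 0,"y": 0,"z": -1,"ax": 0,"ay": 0,"az": 0,"grip": 1},
])

```text
time_s: 3.78
eef_pos: [0.55, 0.0888, 0.1037]
eef_rot: [-0.469, 0.467, 0.531, -0.529]
wrist_force: [-3.1, -2.3, 2.1]
opening: 0.005
```

>>> apply_moves([
  {"x": 0,"y": 0,"z": -0.5,"ax": 0,"ay": 0,"az": 0,"grip": 1},
  {"x": 0,"y": 0,"z": -1,"ax": 0,"ay": 0,"az": 0,"grip": 1},
])

```text
time_s: 4.03
eef_pos: [0.5526, 0.0896, 0.1023]
eef_rot: [0.473, -0.462, -0.526, 0.535]
wrist_force: [-40.3, -8.8, 30.3]
opening: 0.0
```

>>> apply_moves([
  {"x": 0,"y": 0,"z": -0.5,"ax": 0,"ay": 0,"az": 0,"grip": 1},
  {"x": 0,"y": 0,"z": -1,"ax": 0,"ay": 0,"az": 0,"grip": 1},
])

```text
time_s: 4.28
eef_pos: [0.553, 0.0903, 0.1007]
eef_rot: [0.478, -0.456, -0.52, 0.541]
wrist_force: [-49.6, -9.7, 39.8]
opening: 0.001
```

>>> apply_moves([
  {"x": 0,"y": 0,"z": -0.5,"ax": 0,"ay": 0,"az": 0,"grip": 1},
  {"x": 0,"y": 0,"z": -1,"ax": 0,"ay": 0,"az": 0,"grip": 1},
])

```text
time_s: 4.53
eef_pos: [0.5533, 0.0907, 0.0995]
eef_rot: [0.484, -0.449, -0.514, 0.548]
wrist_force: [-51.5, -11.2, 43.0]
opening: 0.002
```

The left slide jams at TCP x≈0.553. I'll back off and re-level the tool.

>>> apply_moves([
  {"x": 0,"y": 0,"z": 1.0,"ax": 0,"ay": 0,"az": 0,"grip": 1},
  {"x": 0,"y": -2,"z": 2,"ax": 0,"ay": 0,"az": 0,"grip": 1},
  {"x": 0,"y": -5,"z": 2,"ax": 0,"ay": 0,"az": 0,"grip": 1},
])

```text
time_s: 4.9
eef_pos: [0.5363, 0.0885, 0.1504]
eef_rot: [0.484, -0.449, -0.514, 0.548]
wrist_force: [0.6, 0.7, 0.2]
opening: -0.004
```

```bash
cat >> st.py <<'E'
def plan(g,yaw):
    # target TCP g, jaw x axis at angle yaw+90deg, straight down
    p,M=st();c,s=np.cos(yaw),np.sin(yaw)
    T=np.array([[-s,0,-c],[c,0,-s],[0,-1,0]]).astype(float)
    print("tool cm",(M.T@(np.array(g)-p)*100).round(2),"rot",Ro.from_matrix(M.T@T).as_rotvec().round(3))
E
python3 - <<'E'
from st import *
im=save("top","t3")
cv2.imwrite("pics/t3z.png",cv2.resize(im[120:300,215:465,::-1],None,fx=3.2,fy=3.2,interpolation=cv2.INTER_CUBIC))
g=np.array([.531,-.1355])-.028*np.array([.992,.125]);print(g)
plan([g[0],g[1],.15],.125)
E
```

```text
[ 0.503224 -0.139   ]
t 4.95 pos [0.5398 0.0885 0.1555] F [3.7 0.8 3.6] op -0.001
[[-0.129 -0.061 -0.99 ]
 [ 0.992 -0.004 -0.129]
 [ 0.004 -0.998  0.061]]
tool cm [-22.09   0.86   6.51] rot [-0.061  0.004  0.004]
```

View pics/t3z.png

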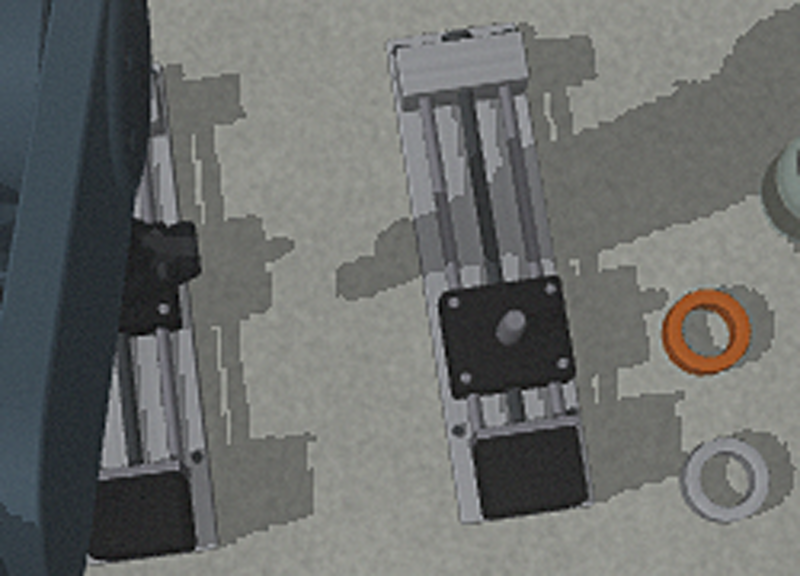

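The left carriage has moved out and stopped part-way. The right one is untouched, with its post at (515,320). Moving behind it.

>>> apply_moves([
  {"x": -5,"y": 0,"z": 3,"ax": -0.03,"ay": 0,"az": 0,"grip": 1},
  {"x": -10,"y": 0.5,"z": 6.5,"ax": -0.06,"ay": 0,"az": 0,"grip": 1},
  {"x": -15,"y": 0.9,"z": 6.5,"ax": -0.06,"ay": 0,"az": 0,"grip": 1},
  {"x": -20,"y": 0.9,"z": 6.5,"ax": -0.06,"ay": 0,"az": 0,"grip": 1},
  {"x": -22.1,"y": 0.9,"z": 6.5,"ax": -0.061,"ay": 0.004,"az": 0.004,"grip": 1},
  {"x": -22.1,"y": 0.9,"z": 6.5,"ax": -0.061,"ay": 0.004,"az": 0.004,"grip": 1},
  {"x": -22.1,"y": 0.9,"z": 6.5,"ax": -0.061,"ay": 0.004,"az": 0.004,"grip": 1},
])

```text
time_s: 5.82
eef_pos: [0.5033, -0.1379, 0.1493]
eef_rot: [-0.468, 0.467, 0.531, -0.53]
wrist_force: [-0.0, 0.3, 0.2]
opening: -0.002
```

Run:
```python
from st import *
plan([.5032,-.139,.103],.125)
```

```text
t 5.83 pos [ 0.5033 -0.1379  0.1493] F [-0.   0.3  0.2] op -0.002
[[-0.126 -0.    -0.992]
 [ 0.992  0.001 -0.126]
 [ 0.001 -1.     0.   ]]
tool cm [-0.11  4.63  0.02] rot [-0.     0.001  0.001]
```

>>> apply_moves([
  {"x": 0,"y": 3,"z": 0,"ax": 0,"ay": 0,"az": 0,"grip": 1},
  {"x": -0.1,"y": 4.6,"z": 0,"ax": 0,"ay": 0,"az": 0,"grip": 1},
  {"x": -0.1,"y": 4.6,"z": 0,"ax": 0,"ay": 0,"az": 0,"grip": 1},
])

```text
time_s: 6.2
eef_pos: [0.5024, -0.1375, 0.1019]
eef_rot: [0.469, -0.466, -0.531, 0.531]
wrist_force: [-0.4, 0.0, 0.3]
opening: -0.002
```

>>> apply_moves([
  {"x": 0,"y": 0,"z": -1,"ax": 0,"ay": 0,"az": 0,"grip": 1},
  {"x": 0,"y": 0,"z": -2,"ax": 0,"ay": 0,"az": 0,"grip": 1},
  {"x": 0,"y": 0,"z": -3,"ax": 0,"ay": 0,"az": 0,"grip": 1},
  {"x": 0,"y": 0,"z": -4,"ax": 0,"ay": 0,"az": 0,"grip": 1},
  {"x": 0,"y": 0,"z": -5,"ax": 0,"ay": 0,"az": 0,"grip": 1},
  {"x": 0,"y": 0,"z": -6,"ax": 0,"ay": 0,"az": 0,"grip": 1},
  {"x": 0,"y": 0,"z": -7,"ax": 0,"ay": 0,"az": 0,"grip": 1},
  {"x": 0,"y": 0,"z": -8,"ax": 0,"ay": 0,"az": 0,"grip": 1},
  {"x": 0,"y": 0,"z": -9,"ax": 0,"ay": 0,"az": 0,"grip": 1},
  {"x": 0,"y": 0,"z": -10,"ax": 0,"ay": 0,"az": 0,"grip": 1},
  {"x": 0,"y": 0,"z": -11,"ax": 0,"ay": 0,"az": 0,"grip": 1},
])

```text
time_s: 7.58
eef_pos: [0.6123, -0.1236, 0.1017]
eef_rot: [0.469, -0.466, -0.531, 0.531]
wrist_force: [-4.2, -1.6, 4.1]
opening: 0.0
```

```bash
python3 st.py
```

```text
t 7.58 pos [ 0.6123 -0.1236  0.1017] F [-4.2 -1.6  4.1] op 0.0
[[-0.127 -0.003 -0.992]
 [ 0.992  0.002 -0.127]
 [ 0.002 -1.     0.003]]
```

Going on in small steps until the force rises.

>>> apply_moves([
  {"x": 0,"y": 0,"z": -0.5,"ax": 0,"ay": 0,"az": 0,"grip": 1},
  {"x": 0,"y": 0,"z": -1,"ax": 0,"ay": 0,"az": 0,"grip": 1},
])

```text
time_s: 7.82
eef_pos: [0.6225, -0.1223, 0.1016]
eef_rot: [0.469, -0.466, -0.531, 0.531]
wrist_force: [-3.0, -0.8, 2.4]
opening: 0.001
```

>>> apply_moves([
  {"x": 0,"y": 0,"z": -0.5,"ax": 0,"ay": 0,"az": 0,"grip": 1},
  {"x": 0,"y": 0,"z": -0.8,"ax": 0,"ay": 0,"az": 0,"grip": 1},
])

```text
time_s: 8.07
eef_pos: [0.6307, -0.1212, 0.1015]
eef_rot: [0.469, -0.466, -0.531, 0.531]
wrist_force: [-3.1, -1.3, 2.3]
opening: 0.0
```

>>> apply_moves([
  {"x": 0,"y": 0,"z": -0.3,"ax": 0,"ay": 0,"az": 0,"grip": 1},
  {"x": 0,"y": 0,"z": -0.6,"ax": 0,"ay": 0,"az": 0,"grip": 1},
])

```text
time_s: 8.32
eef_pos: [0.6319, -0.121, 0.1013]
eef_rot: [0.472, -0.462, -0.528, 0.534]
wrist_force: [-31.2, -5.2, 21.0]
opening: 0.002
```

The right slide runs to the end block, so it is the sound one and the left is jammed. I'll retreat and go above the collar with the gripper open.

>>> apply_moves([
  {"x": 0,"y": 0,"z": 1.5,"ax": 0,"ay": 0,"az": 0,"grip": 1},
  {"x": 0,"y": -2,"z": 3,"ax": 0,"ay": 0,"az": 0,"grip": 1},
  {"x": 0,"y": -6,"z": 5,"ax": 0,"ay": 0,"az": 0,"grip": 1},
])

```text
time_s: 8.7
eef_pos: [0.5822, -0.1269, 0.1607]
eef_rot: [0.473, -0.461, -0.528, 0.534]
wrist_force: [0.5, 0.9, 0.5]
opening: 0.002
```

Run:
```python
from st import *
plan([.4495,-.262,.13],.125)
```

```text
t 8.7 pos [ 0.5822 -0.1269  0.1607] F [0.5 0.9 0.5] op 0.002
[[-0.127 -0.018 -0.992]
 [ 0.992  0.004 -0.128]
 [ 0.006 -1.     0.017]]
tool cm [-11.73   3.26  14.83] rot [-0.017  0.003  0.006]
```

>>> apply_moves([
  {"x": -3,"y": 0,"z": 4,"ax": 0,"ay": 0,"az": 0,"grip": 0.5},
  {"x": -6,"y": 0,"z": 8,"ax": 0,"ay": 0,"az": 0,"grip": 0},
  {"x": -9,"y": 1,"z": 12,"ax": -0.017,"ay": 0.003,"az": 0.006,"grip": 0},
  {"x": -11.7,"y": 3,"z": 14.8,"ax": -0.017,"ay": 0.003,"az": 0.006,"grip": 0},
  {"x": -11.7,"y": 3.3,"z": 14.8,"ax": -0.017,"ay": 0.003,"az": 0.006,"grip": 0},
  {"x": -11.7,"y": 3.3,"z": 14.8,"ax": -0.017,"ay": 0.003,"az": 0.006,"grip": 0},
])

```text
time_s: 9.45
eef_pos: [0.4503, -0.2614, 0.1297]
eef_rot: [-0.468, 0.468, 0.53, -0.53]
wrist_force: [0.3, -1.1, 0.6]
opening: 1.0
```

Run:
```python
from st import *
im=save("scene","s4");save("top","t4")
for c in("scene","top"):
    for d in pinpoint(c,"collar"): print(c,np.round(d["xy"],1),round(d["p"],2),at_z(c,d["xy"],0).round(4))
    for d in pinpoint(c,"post_a"): print(c,"post",np.round(d["xy"],1),round(d["p"],2),at_z(c,d["xy"],.052).round(4))
plan([.4495,-.262,.03],.125)
```

```text
scene [169.6 298.3] 0.64 [ 0.5332 -0.2546  0.    ]
scene [168.6 254.7] 0.59 [ 0.4478 -0.2624  0.    ]
scene post [259.5 343.3] 0.96 [ 0.6514 -0.1174  0.052 ]
scene post [402.2 283.5] 0.85 [0.5676 0.0923 0.052 ]
top [436.1 222.3] 0.63 [ 0.5415 -0.2628  0.    ]
top post [245.7 205. ] 0.77 [0.5722 0.0979 0.052 ]
top post [364.7 164.1] 0.74 [ 0.6451 -0.1239  0.052 ]
t 9.75 pos [ 0.4505 -0.2611  0.13  ] F [-0.7 -0.   0.1] op 1.001
[[-0.126  0.    -0.992]
 [ 0.992 -0.    -0.126]
 [-0.    -1.    -0.   ]]
tool cm [-0.07 10.    0.11] rot [ 0.     0.001 -0.   ]
```

View pics/s4.png

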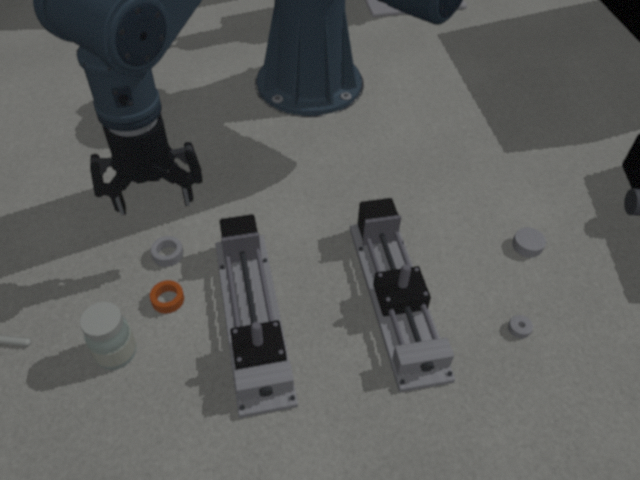

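View pics/t4.png

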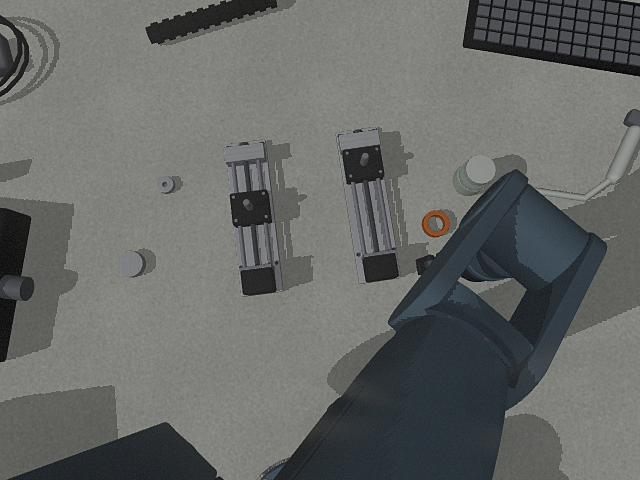

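The right carriage stands against its end block (top picture, 365,163) and the left one is part-way along (250,208). The open gripper is above the grey collar. Descending and gripping.

>>> apply_moves([
  {"x": 0,"y": 5,"z": 0,"ax": 0,"ay": 0,"az": 0,"grip": 0},
  {"x": 0,"y": 8,"z": 0.1,"ax": 0,"ay": 0,"az": 0,"grip": 0},
  {"x": 0,"y": 10,"z": 0.1,"ax": 0,"ay": 0,"az": 0,"grip": 0},
  {"x": 0,"y": 10,"z": 0.1,"ax": 0,"ay": 0,"az": 0,"grip": 0.2},
  {"x": 0,"y": 10,"z": 0.1,"ax": 0,"ay": 0,"az": 0,"grip": 0.6},
  {"x": 0,"y": 10,"z": 0.1,"ax": 0,"ay": 0,"az": 0,"grip": 1},
  {"x": 0,"y": 10,"z": 0.1,"ax": 0,"ay": 0,"az": 0,"grip": 1},
  {"x": 0,"y": 10,"z": 0.1,"ax": 0,"ay": 0,"az": 0,"grip": 1},
  {"x": 0,"y": 10,"z": 0.1,"ax": 0,"ay": 0,"az": 0,"grip": 1},
])

```text
time_s: 10.88
eef_pos: [0.4505, -0.2619, 0.0317]
eef_rot: [-0.466, 0.468, 0.531, -0.531]
wrist_force: [-0.3, 2.1, 6.3]
opening: 0.56
```

Run:
```python
from st import *
im=save("scene","s5");st()
cv2.imwrite("pics/s5z.png",cv2.resize(im[140:330,60:260,::-1],None,fx=3,fy=3,interpolation=cv2.INTER_CUBIC))
```

```text
t 10.93 pos [ 0.4506 -0.2619  0.0317] F [-1.2  1.   6.6] op 0.556
[[-0.126  0.002 -0.992]
 [ 0.992 -0.002 -0.126]
 [-0.002 -1.    -0.002]]
```

View pics/s5z.png

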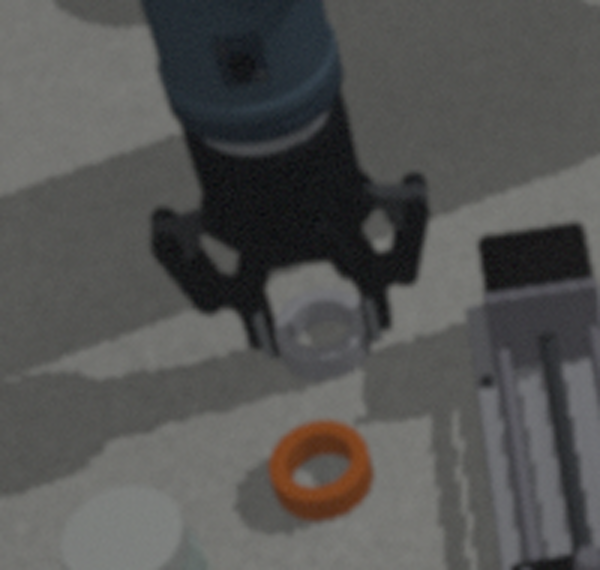

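The collar is between the pads (opening 0.556). Lifting it and measuring.

>>> apply_moves([
  {"x": 0,"y": -2,"z": 0,"ax": 0,"ay": 0,"az": 0,"grip": 1},
  {"x": 0,"y": -6,"z": 0,"ax": 0,"ay": 0,"az": 0,"grip": 1},
  {"x": 0,"y": -11,"z": 0,"ax": 0,"ay": 0,"az": 0,"grip": 1},
  {"x": 0,"y": -13.5,"z": 0,"ax": 0,"ay": 0,"az": 0,"grip": 1},
  {"x": 0,"y": -13.5,"z": 0,"ax": 0,"ay": 0,"az": 0,"grip": 1},
])

```text
time_s: 11.55
eef_pos: [0.4517, -0.2629, 0.1697]
eef_rot: [0.464, -0.471, -0.531, 0.531]
wrist_force: [0.2, 0.1, -0.5]
opening: 0.56
```

Run:
```python
from st import *
im=save("scene","s6");t=save("top","t6");p,M=st()
cv2.imwrite("pics/s6z.png",cv2.resize(im[80:280,60:260,::-1],None,fx=3,fy=3,interpolation=cv2.INTER_CUBIC))
cv2.imwrite("pics/t6z.png",cv2.resize(t[130:300,215:395,::-1],None,fx=3.5,fy=3.5,interpolation=cv2.INTER_CUBIC))
for d in pinpoint("scene","collar"): print(np.round(d["xy"],1),round(d["p"],2),at_z("scene",d["xy"],p[2]-.0317).round(4))
print("expected px underside",proj("scene",[p[0],p[1],p[2]-.0317]),"top",proj("scene",[p[0],p[1],p[2]-.0117]))
for d in regions_of("scene","collar"): print(np.round(d["rect"],1),round(d["p"],2))
for c in("top","scene"):
  for d in regions_of(c,"post_a"):
    if d["p"]<.3: continue
    m=d["mask"].astype(np.uint8);cn=max(cv2.findContours(m,0,2)[0],key=cv2.contourArea)
    r=cv2.minAreaRect(cn);print(c,at_z(c,r[0],.052).round(4),round(d["p"],2))
```

```text
t 11.65 pos [ 0.45   -0.2614  0.1664] F [ 0.6  0.6 -0.8] op 0.556
[[-0.126  0.002 -0.992]
 [ 0.992 -0.002 -0.126]
 [-0.002 -1.    -0.002]]
[169.  298.7] 0.81 [ 0.6274 -0.2262  0.1347]
expected px underside [153.44627998 198.28395174] top [150.80599548 188.58629428]
[168.2 296.9  34.7  33.1] 0.62
[150.6 193.2  34.   31.6] 0.57
top [0.5666 0.0889 0.052 ] 0.85
top [ 0.6446 -0.1205  0.052 ] 0.55
scene [ 0.6531 -0.1203  0.052 ] 0.79
scene [0.5801 0.0891 0.052 ] 0.65
```

View pics/s6z.png

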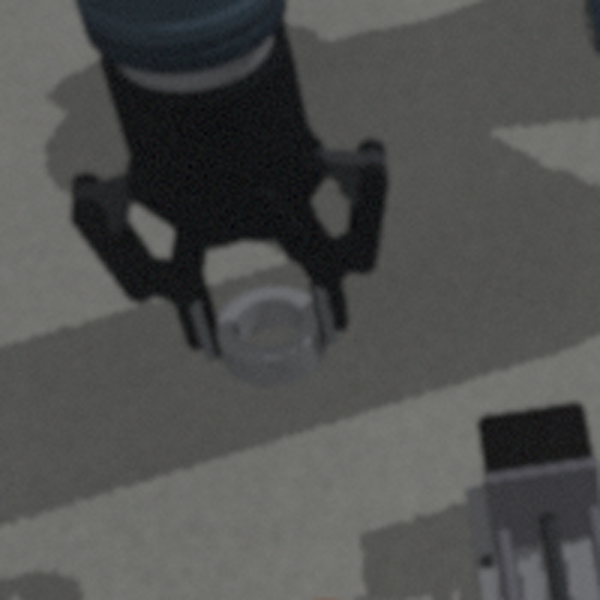

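View pics/t6z.png

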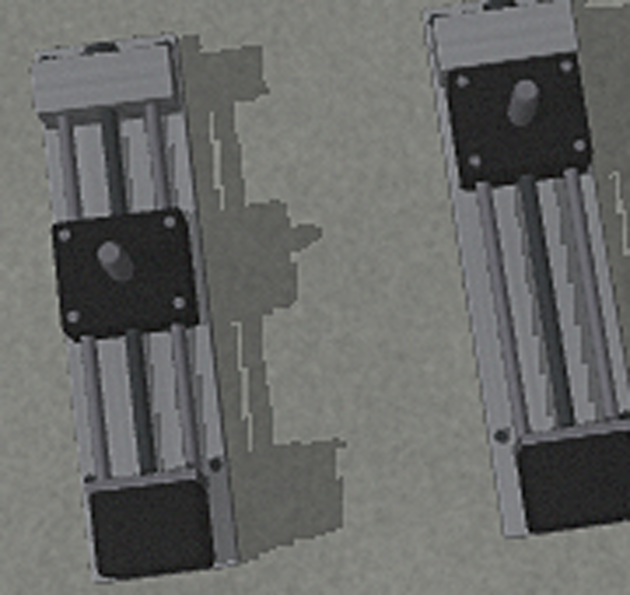

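Run:
```python
from st import *
f=lambda x,y,z:at_z("top",(215+x/3.5-.36,130+y/3.5-.36),z)
P=np.array([f(*l,.052) for l in[(64,236),(168,222),(180,303),(72,317)]]);print("screws mean",P.mean(0).round(4))
C=np.array([f(*l,.052) for l in[(52,222),(182,207),(198,321),(71,339)]]);print("corners mean",C.mean(0).round(4))
print("tip",f(108,255,.094).round(4))
plan([.5675,.0905,.17],.125)
```

```text
screws mean [0.569  0.0914 0.052 ]
corners mean [0.5676 0.0889 0.052 ]
tip [0.5676 0.0918 0.094 ]
t 11.85 pos [ 0.4495 -0.261   0.1652] F [-0.1 -0.4 -0.3] op 0.563
[[-0.126  0.    -0.992]
 [ 0.992 -0.    -0.126]
 [-0.    -1.    -0.   ]]
tool cm [ 33.38  -0.48 -16.13] rot [ 0.     0.001 -0.   ]
```

>>> apply_moves([
  {"x": 4,"y": 0,"z": -2,"ax": 0,"ay": 0,"az": 0,"grip": 1},
  {"x": 8,"y": 0,"z": -4,"ax": 0,"ay": 0,"az": 0,"grip": 1},
  {"x": 12,"y": 0,"z": -6,"ax": 0,"ay": 0,"az": 0,"grip": 1},
  {"x": 16,"y": 0,"z": -8,"ax": 0,"ay": 0,"az": 0,"grip": 1},
  {"x": 20,"y": 0,"z": -10,"ax": 0,"ay": 0,"az": 0,"grip": 1},
  {"x": 24,"y": 0,"z": -12,"ax": 0,"ay": 0,"az": 0,"grip": 1},
  {"x": 28,"y": 0,"z": -14,"ax": 0,"ay": 0,"az": 0,"grip": 1},
  {"x": 31,"y": 0,"z": -15.5,"ax": 0,"ay": 0,"az": 0,"grip": 1},
  {"x": 33.4,"y": 0,"z": -16.2,"ax": 0,"ay": 0,"az": 0,"grip": 1},
  {"x": 33.4,"y": 0,"z": -16.2,"ax": 0,"ay": 0,"az": 0,"grip": 1},
  {"x": 33.4,"y": 0,"z": -16.2,"ax": 0,"ay": 0,"az": 0,"grip": 1},
])

```text
time_s: 13.22
eef_pos: [0.5677, 0.0903, 0.1644]
eef_rot: [0.468, -0.467, -0.53, 0.531]
wrist_force: [-0.9, -0.5, 0.5]
opening: 0.557
```

Run:
```python
from st import *
im=save("scene","s7")
cv2.imwrite("pics/s7z.png",cv2.resize(im[160:360,320:520,::-1],None,fx=3,fy=3,interpolation=cv2.INTER_CUBIC))
plan([.568,.091,.14],.125)
p=ctrl.get_obs()["eef_pos"];print("expect ring mid",proj("scene",[p[0],p[1],p[2]-.0217]))
for d in regions_of("scene","collar"): print(np.round(d["rect"],1),round(d["p"],2))
```

```text
t 13.28 pos [0.5678 0.09   0.1646] F [ 1.  -0.5 -0.8] op 0.556
[[-0.125 -0.001 -0.992]
 [ 0.992 -0.    -0.125]
 [-0.    -1.     0.001]]
tool cm [ 0.1   2.46 -0.04] rot [-0.001  0.001 -0.   ]
expect ring mid [408.91743972 244.24248897]
[410.1 244.9  31.5  39.5] 0.91
[168.1 297.5  32.9  31.3] 0.88
```

View pics/s7z.png

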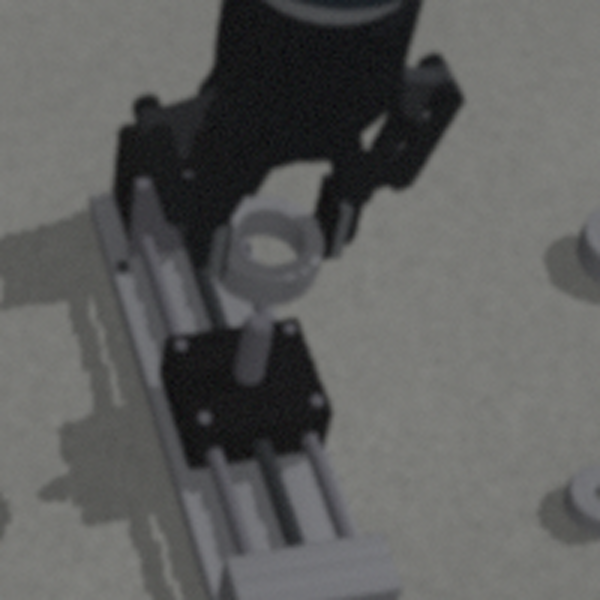

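The collar is held level above the post, whose tip is at about (262,318) in the zoomed picture. Lowering to just past the tip.

>>> apply_moves([
  {"x": 0.1,"y": 2,"z": 0,"ax": 0,"ay": 0,"az": 0,"grip": 1},
  {"x": 0.1,"y": 4,"z": 0,"ax": 0,"ay": 0,"az": 0,"grip": 1},
  {"x": 0.1,"y": 5.5,"z": 0,"ax": 0,"ay": 0,"az": 0,"grip": 1},
  {"x": 0.1,"y": 5.5,"z": 0,"ax": 0,"ay": 0,"az": 0,"grip": 1},
])

```text
time_s: 13.82
eef_pos: [0.5668, 0.0903, 0.1085]
eef_rot: [0.469, -0.467, -0.529, 0.531]
wrist_force: [-0.3, 0.9, -1.2]
opening: 0.555
```

Run:
```python
from st import *
im=save("scene","s8")
cv2.imwrite("pics/s8z.png",cv2.resize(im[180:340,330:490,::-1],None,fx=3.7,fy=3.7,interpolation=cv2.INTER_CUBIC))
plan([.568,.091,.0837],.125)
```

```text
t 13.88 pos [0.5676 0.0904 0.1095] F [ 0.5 -0.4 -1.4] op 0.556
[[-0.124 -0.001 -0.992]
 [ 0.992 -0.    -0.124]
 [-0.    -1.     0.001]]
tool cm [ 0.05  2.58 -0.05] rot [-0.001 -0.    -0.   ]
```

View pics/s8z.png

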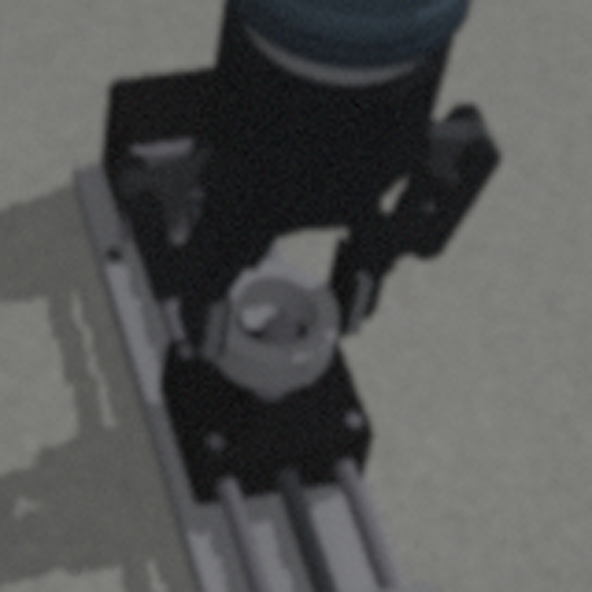

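Run:
```python
from st import *
z=lambda X:((proj("scene",X)-[330,180]+.5)*3.7).round(0)
print("tip",z([.568,.091,.094]),"ring top c",z([.5676,.0904,.0978]),"foot",z([.568,.091,.052]))
im=cv2.imread("pics/s8.png")[245:295,375:430]
im=cv2.convertScaleAbs(im,alpha=1.8,beta=0)
cv2.imwrite("pics/s8y.png",cv2.resize(im,None,fx=11,fy=11,interpolation=cv2.INTER_CUBIC))
```

```text
tip [280. 321.] ring top c [279. 314.] foot [266. 386.]
```

View pics/s8y.png

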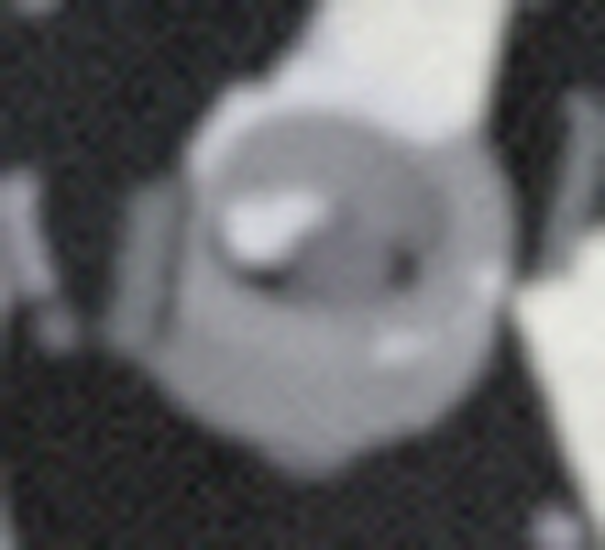

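The post shows inside the hole, roughly centred, and its foot just below the ring's front edge. Lowering the rest.

>>> apply_moves([
  {"x": 0,"y": 1,"z": 0,"ax": 0,"ay": 0,"az": 0,"grip": 1},
  {"x": 0,"y": 2,"z": 0,"ax": 0,"ay": 0,"az": 0,"grip": 1},
  {"x": 0,"y": 2.3,"z": 0,"ax": 0,"ay": 0,"az": 0,"grip": 1},
  {"x": 0,"y": 2.4,"z": 0,"ax": 0,"ay": 0,"az": 0,"grip": 1},
  {"x": 0,"y": 2.4,"z": 0,"ax": 0,"ay": 0,"az": 0,"grip": 1},
])

```text
time_s: 14.5
eef_pos: [0.5677, 0.0904, 0.0856]
eef_rot: [0.468, -0.468, -0.53, 0.531]
wrist_force: [0.1, 1.0, -0.8]
opening: 0.556
```

>>> apply_moves([
  {"x": 0,"y": 0.1,"z": 0,"ax": 0,"ay": 0,"az": 0,"grip": 1},
  {"x": 0,"y": 0.2,"z": 0,"ax": 0,"ay": 0,"az": 0,"grip": 1},
])

```text
time_s: 14.75
eef_pos: [0.5678, 0.0904, 0.0838]
eef_rot: [0.468, -0.468, -0.53, 0.53]
wrist_force: [0.9, 0.8, -0.5]
opening: 0.555
```

>>> apply_moves([
  {"x": 0,"y": 0.1,"z": 0,"ax": 0,"ay": 0,"az": 0,"grip": 1},
  {"x": 0,"y": 0.2,"z": 0,"ax": 0,"ay": 0,"az": 0,"grip": 1},
])

```text
time_s: 15.0
eef_pos: [0.5679, 0.0904, 0.0836]
eef_rot: [0.468, -0.468, -0.53, 0.531]
wrist_force: [-9.4, -0.4, 19.0]
opening: 0.562
```

Contact came at the predicted height. Easing off 1 mm, opening and lifting straight up.

>>> apply_moves([
  {"x": 0,"y": -0.05,"z": 0,"ax": 0,"ay": 0,"az": 0,"grip": 1},
  {"x": 0,"y": -0.1,"z": 0,"ax": 0,"ay": 0,"az": 0,"grip": 0.4},
  {"x": 0,"y": -0.1,"z": 0,"ax": 0,"ay": 0,"az": 0,"grip": 0.2},
  {"x": 0,"y": -0.1,"z": 0,"ax": 0,"ay": 0,"az": 0,"grip": 0},
  {"x": 0,"y": -0.1,"z": 0,"ax": 0,"ay": 0,"az": 0,"grip": 0},
  {"x": 0,"y": -0.1,"z": 0,"ax": 0,"ay": 0,"az": 0,"grip": 0},
  {"x": 0,"y": -2,"z": 0,"ax": 0,"ay": 0,"az": 0,"grip": 0},
  {"x": 0,"y": -6,"z": 0,"ax": 0,"ay": 0,"az": 0,"grip": 0},
  {"x": 0,"y": -12,"z": 0,"ax": 0,"ay": 0,"az": 0,"grip": 0},
  {"x": 0,"y": -14,"z": 0,"ax": 0,"ay": 0,"az": 0,"grip": 0},
  {"x": 0,"y": -14,"z": 6,"ax": 0,"ay": 0,"az": 0,"grip": 0},
  {"x": 0,"y": -14,"z": 12,"ax": 0,"ay": 0,"az": 0,"grip": 0},
])

```text
time_s: 16.5
eef_pos: [0.4482, 0.0753, 0.2251]
eef_rot: [-0.467, 0.468, 0.53, -0.53]
wrist_force: [0.4, -0.1, 1.2]
opening: 0.997
```

Run:
```python
from st import *
im=save("scene","s9");t=save("top","t9");st()
a=cv2.resize(im[180:420,200:480,::-1],(400,343));b=cv2.resize(t[120:300,200:400,::-1],(381,343))
cv2.imwrite("pics/f9.png",np.hstack([a,b]))
for c in("scene","top"):
    for d in pinpoint(c,"collar"): print(c,"collar@.052",np.round(d["xy"],1),round(d["p"],2),at_z(c,d["xy"],.052).round(4))
    for d in pinpoint(c,"post_a"): print(c,"post",np.round(d["xy"],1),round(d["p"],2),at_z(c,d["xy"],.052).round(4))
```

```text
t 16.6 pos [0.4424 0.076  0.2226] F [ 0.3 -0.4  0.1] op 0.998
[[-0.125 -0.006 -0.992]
 [ 0.992 -0.    -0.125]
 [ 0.    -1.     0.006]]
scene collar@.052 [398.5 282.5] 0.68 [0.5655 0.0872 0.052 ]
scene collar@.052 [169.5 299.9] 0.58 [ 0.5721 -0.2433  0.052 ]
scene post [405.4 283.9] 0.88 [0.5687 0.0968 0.052 ]
scene post [258.7 342.9] 0.57 [ 0.6507 -0.1185  0.052 ]
top collar@.052 [434.2 222.9] 0.75 [ 0.5315 -0.2473  0.052 ]
top post [363.3 165.1] 0.83 [ 0.6432 -0.1212  0.052 ]
top post [246.6 206.5] 0.47 [0.5693 0.0962 0.052 ]
```

View pics/f9.png

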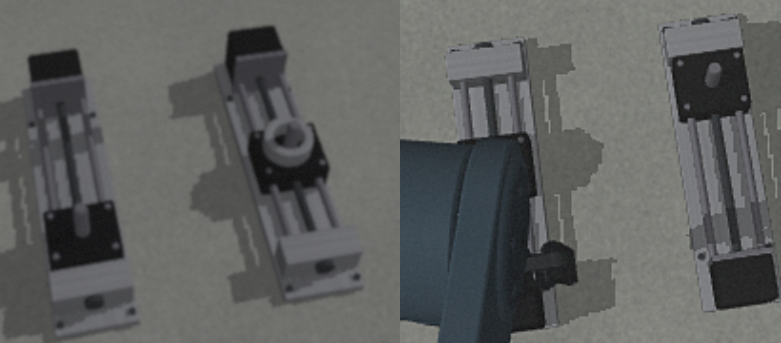

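The collar sits flat around the left post at (288,140) in the left half. The right carriage is against its end block and the arm is clear. Letting the arm settle, then handing in.

>>> apply_moves([
  {"x": 0,"y": -1,"z": 0,"ax": 0,"ay": 0,"az": 0,"grip": 0},
  {"x": 0,"y": -1,"z": 0,"ax": 0,"ay": 0,"az": 0,"grip": 0},
  {"x": 0,"y": -1,"z": 0,"ax": 0,"ay": 0,"az": 0,"grip": 0},
])

```text
time_s: 17.18
eef_pos: [0.451, 0.0754, 0.2355]
eef_rot: [-0.467, 0.469, 0.531, -0.53]
wrist_force: [-0.8, -0.3, 0.4]
opening: 1.001
```

```bash
python3 -c "
from h import *
print(ticket.hand_in())"
```

```text
the job is handed in; nothing more can be done
None
```

I pushed both carriages as far as they go and put the grey collar over the jammed one's post. I handed the job in at about 17 s; it gives no verdict.

- **Left slide (jammed):** it stopped dead at about 75 mm of travel, and the wrist force rose to about 68 N.
- **Right slide (sound):** it ran the whole way, to about 130 mm, and the pictures show it against the end block. The force rose to about 38 N there.
- **Collar:** contact on the carriage came at the expected height. The last scene picture shows the ring flat around the post and the arm clear of everything.

**Checks that disagreed or were incomplete:**
- In the last scene picture the networks placed the collar and post centres about 10 mm apart. That is close to the 15 mm limit, but the 32 mm hole allows at most 9 mm, so I take part of it as detector error.
- The last top picture could not check the collar because the arm hid it.
- The first move call was refused and moved nothing. It had left out some of the row fields, and filling them all in worked.

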